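Throw the gluing jig's toggle clamp with the extension bar

ROBOT

A 7-joint arm with a two-finger parallel gripper is mounted at the origin on the work surface. World frame = base frame: x ahead of the robot, y to its left, z up, the work surface at z = 0. Lengths are in m, angles in rad, forces in N, time in s.
With the tool pointing down it reaches from about 0.425 to 0.925 m from the base axis. Payload 6.8 kg.
Tool frame: the origin (TCP) lies at the very end of the fingers, on their centre line; the grasp point (between the pads) lies 19 mm behind it; z points along the fingers, y is the line along which they close (so a half turn about z gives the same grasp; the last joint's range is limited). The gripper opens to 85 mm and grips with 20 to 120 N. Pads are 22 mm wide; open, the fingers measure 114 mm over their backs; the gripper's body (76 mm by 85 mm) begins 54 mm behind the grasp point. The pads swing forward as they close: fully open they stand 13 mm farther back than shut.
Start: joints at [1.147, 0.477, 0.022, 1.555, -0.011, 1.109, -0.083], TCP at [0.21, -0.642, 0.231] pointing down, gripper open.
Joint ranges: [-2.96, 2.96], [-0.34, 2.1], [-1.41, 1.46], [0.24, 2.44], [-1.37, 4.51], [0.17, 1.92], [-2.96, 2.96]. Speed limits (rad/s): [2.39, 2.39, 3.14, 3.14, 3.14, 3.14, 3.14].

INTERFACE

Orientations are given as a rotation vector (axis times angle).
In Python, from bench import get_obs, grab_frame, hand_in gives the robot as it stands.
- The arm moves only by the tool drive_tool, never from a script. Its argument "rows" is a list of rows, each an object with "offset": the shift along the tool's x, y, z as a fraction of full scale, a list of three; "rotation": the turn, a rotation vector about the tool's x, y, z as a fraction of full scale, a list of three; "claw": the opening, from 0 (shut) to 1 (fully open). In form: [{"offset": [tx, ty, tz], "rotation": [wx, wy, wz], "claw": claw}, ...]. A call has 1 to 20 rows; each row is the pose to reach, as a shift and turn from the pose commanded when the call began, along the tool's axes at that moment; what a row does not reach only later rows make up. Full scale, the value 1, is 0.15 m for a shift and 2 rad for a turn. A row lasts 1/12 s, in which the tool goes at most 41.7 mm and 7.16 degrees, less where a joint would pass 70% of its speed; a pose out of reach is approached as far as the arm can. A call with a number of a shift or a turn outside -1 to 1 is refused whole. A call with a gripper value outside its range is refused whole. The fingers move at their own pace and stop on an object; "force" is the grip in N (left out, the last holds). Time passes only in rows, so rows that repeat a pose let the fingers close. It gives the time, the measured TCP pose, the force, the opening and the grip force at its end, in the units of the state.
- get_obs(): the state, without advancing time (a new reading comes with each control period).
- grab_frame(name): name is "scene" or "top" or "wrist"; returns a dict with "frame" (420x560x3 uint8, red, green, blue), "z_map" (420x560 float32, m along the optical axis (not along the pixel's ray), 0 where there is no reading), "vfov" (degrees; the focal length in pixels is half the picture's height over the tangent of half this angle, whatever the lens; pixels are square), "cx", "cy" (the principal point, pixels), "D" ([k1, k2, p1, p2, k3] as OpenCV has them; the pictures are not rectified), "R" (3x3) and "t" (3): a world point X has camera coordinates R X + t. Camera axes: x right, y down, z forward; pixel columns grow to the right and rows downward; lengths in m; the calibration is good to about 2 mm. A picture is of the moment at which its call begins.
- hand_in(): hands the job in; it is judged then, once.
The state is a dict: "clock": time; "joints": joint angles; "qvel": joint speeds; "tau": joint torques, N m; "tcp_pos": TCP position; "orientation": TCP orientation; "contact_force": force on the tool from outside, world axes, zero at the start; "moment": the same for the moment, N m; "grip_width": finger opening in m; "gripper_force": force on a finger pad.
Only numpy, scipy, OpenCV 4.12 (cv2) and the standard library are available. Lean on these libraries where they do the work, as an engineer would, in place of code of your own. Each camera call takes 0.05 s, during which the arm holds its last target. There are 200 camera calls.

TASK

Take the yellow extension bar from the black mat, lower its steel socket over the stub lever of the red toggle clamp, and swing the lever with it past its dead point until the clamp snaps fully closed. Then lift the bar off and lay it back on the mat, right way up. Keep your fingers off the clamp and its jig, and leave the blue pry bar where it lies.

Things in the scene. Friction and masses are not known exactly. Their poses are not given: they have to be found in the camera images.
- jig: Gluing jig fixed to the bench: plywood board 320 x 240 x 18 mm, red toggle clamp, glued strips and fence (73 mm high at most). Origin on the bench right under the clamp lever's vertical pivot; board x -100 to +220 mm, y +-120 mm. x points from the pivot to strips and fence (x 140 to 215 mm), at yaw 0 away from the robot. Yaw varies +-0.3 rad.
- lever_stub (a point): Point on the centre line of the bare steel stub lever, 85 mm from the pivot, 55 mm above the bench; turns with the lever. Its x axis points along the stub to the pivot (pivot = this point + 85 mm along x), z up. The stub is a level square bar 12 x 12 mm, free from 35 mm to its end at 105 mm from the pivot; below it only the board or the bench.
- lever (a joint): Lever angle about the vertical pivot, rad, growing counterclockwise seen from above. 0 = open (start; stub 0.725 rad to the +y side of the jig's -x axis), 1.45 = closed stop (0.725 rad to the -y side). Dead point at 1.05: before it a spring pushes back with up to 1.4 N m, past it the spring drives on to 1.45. As the socket has play, swing the bar to the closed angle or 0.1 rad more.
- bar: Extension bar 230 mm long, 30 mm high, 0.25-0.5 kg. Yellow handle 18 mm wide, x -110 to +50 mm; steel socket x +50 to +120 mm: channel open below and in front, 32 mm wide inside, 24 mm deep, 40 mm outside. Origin: underside, at the centre of mass in the handle (grip here, across y); x to the socket, z up. On the stub: socket end to the pivot, underside 42 mm over the bench; 10 mm side play.
- mat: Black rubber mat 280 (x) x 270 (y) x 4 mm, fixed on the bench; origin at the centre of its underside. Extension bar and pry bar start on it side by side, about 120 mm apart, socket and blade roughly along the mat's +x; which lies on which side varies, and mat and jig may swap sides of the bench.
- prybar: Blue-handled pry bar, a bystander: same handle as the bar (18 mm wide, 30 mm high, x -110 to +50 mm) but with a flat dark steel blade out to x +130 mm and no socket. Origin on the underside, in the handle; x toward the blade, z up.
Things that resemble listed ones, but are neither listed nor needed, are in the scene too. Leave any green look-alike of the bar alone.

How it is judged:
On the way, in this order (a step that is already met when the one before it is completed fails the run):
1. the bar's socket is over the stub lever while the clamp is still open (x of lever_stub in the frame of bar between 0.06 and 0.12 m and y of lever_stub in the frame of bar between -0.016 and 0.016 m and z of lever_stub in the frame of bar between -0.002 and 0.026 m and value of joint lever below 0.35 rad), for 0.1 s.
2. the held bar, still on the stub, has pushed the lever most of the way to its dead point (x of lever_stub in the frame of bar between 0.06 and 0.12 m and y of lever_stub in the frame of bar between -0.016 and 0.016 m and z of lever_stub in the frame of bar between -0.002 and 0.026 m and value of joint lever above 0.7 rad and contact force between bar and jig above 0.5 N and contact force between the fingers and bar above 0.5 N), for 0.02 s.
3. the lever has gone over the dead point to its closed stop (value of joint lever above 1.3 rad), for 0.2 s.
At the end, for the whole second after the job is handed in: The lever stands closed (joint above 1.3 rad); the bar lies at rest on the mat, its origin over the mat's area and within 10 mm of the mat's surface in height, right way up (z axis within 0.17 rad of vertical), clear of the jig and released (value of joint lever above 1.3 rad and x of bar in the frame of mat between -0.14 and 0.14 m and y of bar in the frame of mat between -0.135 and 0.135 m and z of bar in the frame of mat between 0 and 0.014 m and angle between bar's own z axis and vertical below 0.17 rad and linear speed of bar below 0.02 m/s and contact force between bar and jig below 0.1 N); the robot touches nothing.
It fails at once if the fingers press on the clamp or jig (over 2 N) (contact force between the fingers and jig above 2 N).
It fails at once if the pry bar is moved by more than 40 mm (distance of prybar from where it was at the start of the episode above 0.04 m).
It also fails if it takes over 64 s, if anything falls off the work surface, if the arm or the gripper's body presses on something with over 40 N, if the wrist force passes 120 N, or if a joint passes its speed limit or range.

## Working session

There is one attempt and no reset: what is moved stays moved. The work goes in short steps, Python scripts to look and compute and a tool call to move; the robot and the scene stay as the last step left them, time stands still between calls to the robot, and variables do not carry over. Pictures are saved under pics/ and viewed, at most 10 in all, crops included, and the job is handed in when it is done.

Besides the shell and the picture viewer there is one more tool, called as name([rows], argument=value, ...), one row to a line, values as JSON. drive_tool: Moves the arm, as the interface text tells. Its arguments: {"type":"object","properties":{"rows":{"type":"array","items":{"type":"object","properties":{"offset":{"type":"array","items":{"type":"number"}},"rotation":{"type":"array","items":{"type":"number"}},"claw":{"type":"number"}}}},"force":{"type":"number"}},"required":["rows"]}

```bash
mkdir -p pics
cat > h.py <<'E'
import numpy as np, cv2
from bench import get_obs, grab_frame, hand_in
def cloud(f):
    H,W=f["z_map"].shape; fl=H/2/np.tan(np.radians(f["vfov"])/2)
    K=np.array([[fl,0,f["cx"]],[0,fl,f["cy"]],[0,0,1]])
    u,v=np.meshgrid(np.arange(W),np.arange(H))
    p=cv2.undistortPoints(np.stack([u,v],-1).reshape(-1,1,2).astype(np.float64),K,np.array(f["D"],float)).reshape(H,W,2)
    z=f["z_map"]; c=np.dstack([p*z[...,None],z])
    X=(c-np.array(f["t"]))@np.array(f["R"]); X[z==0]=np.nan
    return X
def save(im,n): cv2.imwrite("pics/"+n,im[...,::-1])
E
python3 - <<'E'
from h import *
print({k:np.round(v,3) for k,v in get_obs().items()})
for n in("top","scene"):
    f=grab_frame(n); np.save(n+"_X.npy",cloud(f)); np.save(n+"_I.npy",f["frame"]); save(f["frame"],n+".png")
E
```

```text
{'clock': np.float64(0.0), 'joints': array([ 1.147,  0.478,  0.022,  1.556, -0.012,  1.109, -0.083]), 'qvel': array([-0.   , -0.001, -0.001, -0.   ,  0.001,  0.001,  0.001]), 'tau': array([ 0.0000e+00, -5.9646e+01,  1.6080e+00, -2.8120e+01,  1.2000e-02,
        9.0000e-03, -0.0000e+00]), 'tcp_pos': array([ 0.209, -0.641,  0.23 ]), 'orientation': array([-3.101e+00, -4.940e-01,  1.000e-03]), 'contact_force': array([-1.024, -0.34 , -0.471]), 'moment': array([ 0.003,  0.008, -0.023]), 'gripper_force': np.float64(0.0), 'grip_width': np.float64(0.086)}
```

View pics/top.png

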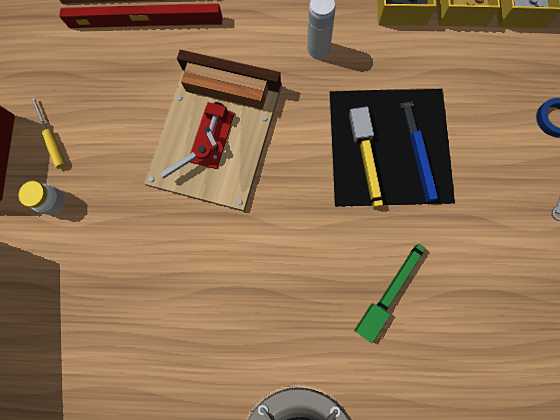

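View pics/scene.png

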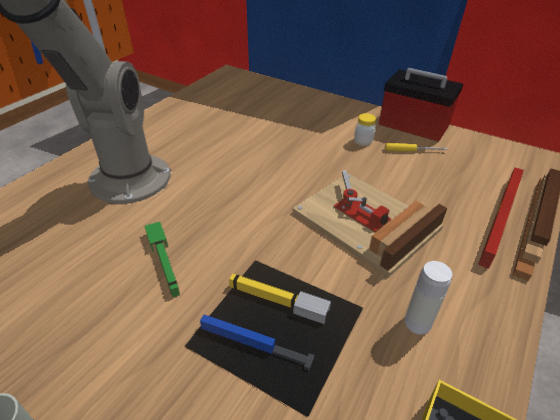

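Top view: the yellow bar with a grey steel socket lies at (362,125)–(378,205) on the mat. The candidates are this bar, the blue pry bar at (405,105)–(432,200) and the green look-alike at (365,325)–(420,250) on the bench. The yellow one fits: yellow handle, steel socket, on the mat. The jig is at (215,135), with its grey stub from about (203,150) to (163,177).

Run:
```python
from h import *
X=np.load("top_X.npy"); I=np.load("top_I.npy").astype(int)
a=cv2.resize(I[80:215,325:460].astype(np.uint8),None,fx=2.9,fy=2.9,interpolation=cv2.INTER_CUBIC)
b=cv2.resize(I[80:215,140:275].astype(np.uint8),None,fx=2.9,fy=2.9,interpolation=cv2.INTER_CUBIC)
save(np.hstack([b,a]),"crop.png")
hsv=cv2.cvtColor(I.astype(np.uint8),cv2.COLOR_RGB2HSV).astype(int); h,s,v=[hsv[...,i] for i in range(3)]
V,U=np.mgrid[:420,:560]
def line(P):
    m=np.nanmean(P,0); w,e=np.linalg.eigh(np.cov((P-m).T)); return m,e[:,1]
reg=(U>325)&(U<460)&(V>80)&(V<215)
def rep(n,m,zlo,zhi):
    m=m&(X[...,2]>zlo)&(X[...,2]<zhi); P=X[m][:,:2]
    c,(w,l),ang=cv2.minAreaRect(P.astype(np.float32)); mm,d=line(P)
    print(n,m.sum(),"mean",mm.round(4),"z",np.nanmedian(X[m][:,2]).round(4),"rectc",np.round(c,4),"size",np.round((w,l),3),"rect ang",round(ang,2),"pca yaw",np.arctan2(d[1],d[0]).round(3),
     cv2.boxPoints((c,(w,l),ang)).round(3).tolist())
yel=reg&(h>18)&(h<35)&(s>150)
rep("yellow",yel,.026,.05)
rep("grey socket",reg&(s<90)&(U<380),.026,.05)
rep("bar all",reg&(U<386),.026,.05)
rep("pry",reg&(h>100)&(h<130)&(s>120)&(U>400),.02,.05)
rep("mat",reg&(v<60),-.005,.012)
jr=(U>140)&(U<290)&(V>40)&(V<215)
rep("board",jr,.01,.026)
st=(s<90)&(U>155)&(U<215)&(V>140)&(V<190)
rep("stub",st,.045,.075)
rep("red",jr&((h<8)|(h>172))&(s>160),.03,.12)
```

```text
yellow 561 mean [ 0.5768 -0.1554] z 0.0336 rectc [ 0.5779 -0.156 ] size [0.159 0.019] rect ang 9.59 pca yaw -2.975 [[0.49799999594688416, -0.1599999964237213], [0.5009999871253967, -0.17800000309944153], [0.6579999923706055, -0.15199999511241913], [0.6549999713897705, -0.1340000033378601]]
grey socket 517 mean [ 0.689  -0.1359] z 0.0336 rectc [ 0.6186 -0.1484] size [0.217 0.039] rect ang 9.7 pca yaw -2.992 [[0.5080000162124634, -0.14800000190734863], [0.5149999856948853, -0.1860000044107437], [0.7289999723434448, -0.14900000393390656], [0.722000002861023, -0.11100000143051147]]
bar all 1121 mean [ 0.628  -0.1466] z 0.0336 rectc [ 0.6125 -0.1494] size [0.229 0.039] rect ang 9.7 pca yaw -2.97 [[0.4959999918937683, -0.15000000596046448], [0.503000020980835, -0.18799999356269836], [0.7289999723434448, -0.14900000393390656], [0.722000002861023, -0.11100000143051147]]
pry 706 mean [ 0.5904 -0.2727] z 0.0331 rectc [ 0.5931 -0.274 ] size [0.159 0.02 ] rect ang 11.13 pca yaw -2.95 [[0.5130000114440918, -0.27900001406669617], [0.5170000195503235, -0.29899999499320984], [0.6729999780654907, -0.
[... 494 characters left out ...]
0202655792], [0.7979999780654907, 0.04600000008940697], [0.8579999804496765, 0.27900001406669617], [0.5490000247955322, 0.35899999737739563]]
stub 321 mean [0.5881 0.2577] z 0.0606 rectc [0.5957 0.2477] size [0.017 0.137] rect ang 31.32 pca yaw 2.149 [[0.5529999732971191, 0.3019999861717224], [0.6240000128746033, 0.1850000023841858], [0.6389999985694885, 0.1940000057220459], [0.5669999718666077, 0.3109999895095825]]
red 605 mean [0.6811 0.1992] z 0.0599 rectc [0.7534 0.2099] size [0.209 0.261] rect ang 51.41 pca yaw 2.952 [[0.5860000252723694, 0.20999999344348907], [0.7900000214576721, 0.04699999839067459], [0.9200000166893005, 0.20999999344348907], [0.7160000205039978, 0.37299999594688416]]
```

View pics/crop.png

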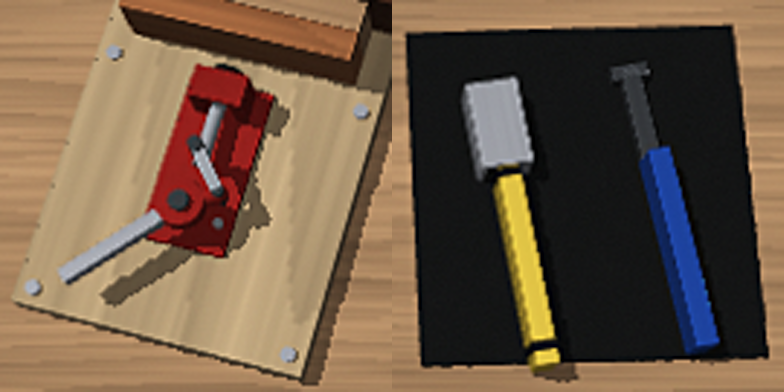

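The crop confirms it: the right half shows the yellow-handled bar with its steel socket (pixel ~(500,130)) beside the blue pry bar. The left half shows the pivot at (178,202) and the stub running to (68,272).

Poses found:
- **Bar:** (0.6076, -0.150), yaw 0.17
- **Pivot:** (0.615, 0.2175), jig yaw -0.253
- **Stub:** direction 2.16 rad from the pivot

To stay in joint 7's range I'll grip with tool yaw = bar yaw + π.

```bash
cat > plan.py <<'E'
import sys
from h import *
from scipy.spatial.transform import Rotation as R
def down(yaw): return R.from_euler("z",yaw)*R.from_euler("x",np.pi)
def chain(targets,start=None):
    """targets: list of (x,y,z,toolyaw); prints fractions relative to pose at start of each call"""
    o=get_obs(); p=np.array(o["tcp_pos"]); r=R.from_rotvec(o["orientation"])
    x=r.as_matrix()[:,0]
    print("t",round(float(o["clock"]),2),"tcp",p.round(4),"yaw",np.arctan2(x[1],x[0]).round(4),"w",round(float(o["grip_width"]),4),"F",np.round(o["contact_force"],1),"j",np.round(o["joints"],2))
    return p,r
def rel(p,r,t):
    d=r.inv().apply(np.array(t[:3])-p)/.15; w=(r.inv()*down(t[3])).as_rotvec()/2
    return d.round(4),w.round(4)
E
python3 - <<'E'
from plan import *
p,r=chain([])
G=np.array([.6076,-.1502,.15]); y=.315
p=p.copy()
for i,yy in enumerate([1.2,2.0,2.7,3.31]):
    d,w=rel(p,r,[*(p+(G-p)/(4-i)),yy]); print(d,w); p=p+(G-p)/(4-i); r=down(yy)
E
```

```text
t 0.1 tcp [ 0.2095 -0.6411  0.2304] yaw 0.3158 w 0.0854 F [-0.2  0.2 -0.6] j [ 1.15  0.48  0.02  1.56 -0.01  1.11 -0.08]
[ 0.8849 -0.5714  0.1349] [-8.000e-04 -3.000e-04 -4.421e-01]
[1.0031 0.322  0.134 ] [-0.   0.  -0.4]
[0.4679 0.9439 0.134 ] [ 0.    0.   -0.35]
[-0.2502  1.0233  0.134 ] [ 0.     0.    -0.305]
```

drive_tool([
  {"offset":[0.88,-0.57,0.1],"rotation":[0,0,-0.44],"claw":0.6},
  {"offset":[0.88,-0.57,0.1],"rotation":[0,0,-0.44],"claw":0.6},
  {"offset":[0.88,-0.57,0.1],"rotation":[0,0,-0.44],"claw":0.6},
  {"offset":[0.88,-0.57,0.1],"rotation":[0,0,-0.44],"claw":0.6},
  {"offset":[0.88,-0.57,0.1],"rotation":[0,0,-0.44],"claw":0.6},
  {"offset":[0.88,-0.57,0.1],"rotation":[0,0,-0.44],"claw":0.6},
  {"offset":[0.88,-0.57,0.1],"rotation":[0,0,-0.44],"claw":0.6},
  {"offset":[0.88,-0.57,0.1],"rotation":[0,0,-0.44],"claw":0.6},
])

```text
clock: 0.77
tcp_pos: [0.3084, -0.519, 0.2159]
orientation: [-2.592, -1.774, -0.0]
contact_force: [-0.1, -0.1, 0.8]
grip_width: 0.0515
gripper_force: 0.0
```

drive_tool([
  {"offset":[1,0.32,0.1],"rotation":[0,0,-0.4],"claw":0.6},
  {"offset":[1,0.32,0.1],"rotation":[0,0,-0.4],"claw":0.6},
  {"offset":[1,0.32,0.1],"rotation":[0,0,-0.4],"claw":0.6},
  {"offset":[1,0.32,0.1],"rotation":[0,0,-0.4],"claw":0.6},
  {"offset":[1,0.32,0.1],"rotation":[0,0,-0.4],"claw":0.6},
  {"offset":[1,0.32,0.1],"rotation":[0,0,-0.4],"claw":0.6},
  {"offset":[1,0.32,0.1],"rotation":[0,0,-0.4],"claw":0.6},
  {"offset":[1,0.32,0.1],"rotation":[0,0,-0.4],"claw":0.6},
])

```text
clock: 1.43
tcp_pos: [0.408, -0.3973, 0.201]
orientation: [-1.705, -2.638, -0.0]
contact_force: [-0.4, -0.2, -0.5]
grip_width: 0.0512
gripper_force: 0.0
```

drive_tool([
  {"offset":[0.47,0.94,0.1],"rotation":[0,0,-0.35],"claw":0.6},
  {"offset":[0.47,0.94,0.1],"rotation":[0,0,-0.35],"claw":0.6},
  {"offset":[0.47,0.94,0.1],"rotation":[0,0,-0.35],"claw":0.6},
  {"offset":[0.47,0.94,0.1],"rotation":[0,0,-0.35],"claw":0.6},
  {"offset":[0.47,0.94,0.1],"rotation":[0,0,-0.35],"claw":0.6},
  {"offset":[0.47,0.94,0.1],"rotation":[0,0,-0.35],"claw":0.6},
  {"offset":[0.47,0.94,0.1],"rotation":[0,0,-0.35],"claw":0.6},
])

```text
clock: 2.02
tcp_pos: [0.5077, -0.2746, 0.1859]
orientation: [-0.696, -3.063, -0.001]
contact_force: [-0.2, 0.6, 0.0]
grip_width: 0.0513
gripper_force: 0.0
```

Run:
```python
from plan import *
p,r=chain([])
print(rel(p,r,[.6076,-.1502,.12,3.31]))
```

```text
t 2.02 tcp [ 0.5077 -0.2746  0.1859] yaw 2.6949 w 0.0513 F [-0.2  0.6  0. ] j [ 0.86  0.43 -0.6   1.81  0.29  0.99  1.26]
(array([-0.2431,  1.0354,  0.4393]), array([ 3.000e-04, -3.000e-04, -3.076e-01]))
```

drive_tool([
  {"offset":[-0.24,1,0.44],"rotation":[0,0,-0.308],"claw":0.6},
  {"offset":[-0.24,1,0.44],"rotation":[0,0,-0.308],"claw":0.6},
  {"offset":[-0.24,1,0.44],"rotation":[0,0,-0.308],"claw":0.6},
  {"offset":[-0.24,1,0.44],"rotation":[0,0,-0.308],"claw":0.6},
  {"offset":[-0.24,1,0.44],"rotation":[0,0,-0.308],"claw":0.6},
  {"offset":[-0.24,1,0.44],"rotation":[0,0,-0.308],"claw":0.6},
  {"offset":[-0.24,1,0.44],"rotation":[0,0,-0.308],"claw":0.6},
  {"offset":[-0.24,1,0.44],"rotation":[0,0,-0.308],"claw":0.6},
  {"offset":[-0.24,1,0.44],"rotation":[0,0,-0.308],"claw":0.6},
])

```text
clock: 2.77
tcp_pos: [0.6042, -0.1574, 0.1207]
orientation: [-0.256, 3.131, -0.002]
contact_force: [-0.3, -0.4, 0.9]
grip_width: 0.0507
gripper_force: 0.0
```

Run:
```python
from plan import *
p,r=chain([])
print(rel(p,r,[.6076,-.1502,.009,3.31]))
save(grab_frame("wrist")["frame"],"wrist1.png")
```

```text
t 2.77 tcp [ 0.6042 -0.1574  0.1207] yaw -2.9781 w 0.0507 F [-0.3 -0.4  0.9] j [ 0.66  0.62 -0.71  1.74  0.48  0.96  1.5 ]
(array([-0.03  ,  0.0446,  0.7446]), array([-0.0007, -0.0001, -0.0025]))
```

View pics/wrist1.png

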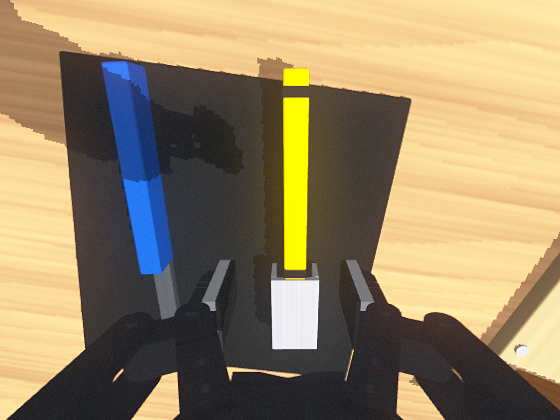

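The wrist view shows the bar centred between the fingers (x≈295 px) and aligned, with the blue pry bar clear to the left. Going down.

drive_tool([
  {"offset":[-0.03,0.045,0.2],"rotation":[0,0,0],"claw":0.6},
  {"offset":[-0.03,0.045,0.4],"rotation":[0,0,0],"claw":0.6},
  {"offset":[-0.03,0.045,0.6],"rotation":[0,0,0],"claw":0.6},
  {"offset":[-0.03,0.045,0.7],"rotation":[0,0,0],"claw":0.6},
  {"offset":[-0.03,0.045,0.74],"rotation":[0,0,0],"claw":0.6},
  {"offset":[-0.03,0.045,0.74],"rotation":[0,0,0],"claw":0.6},
  {"offset":[-0.03,0.045,0.74],"rotation":[0,0,0],"claw":0.6},
])

```text
clock: 3.4
tcp_pos: [0.6089, -0.1481, 0.0105]
orientation: [-0.265, 3.129, -0.001]
contact_force: [-0.5, 0.2, 1.0]
grip_width: 0.0515
gripper_force: 0.0
```

drive_tool([
  {"offset":[0,0,0],"rotation":[0,0,0],"claw":0.3},
  {"offset":[0,0,0],"rotation":[0,0,0],"claw":0.1},
  {"offset":[0,0,0],"rotation":[0,0,0],"claw":0},
  {"offset":[0,0,0],"rotation":[0,0,0],"claw":0},
  {"offset":[0,0,0],"rotation":[0,0,0],"claw":0},
  {"offset":[0,0,0],"rotation":[0,0,0],"claw":0},
  {"offset":[0,0,0],"rotation":[0,0,0],"claw":0},
  {"offset":[0,0,0],"rotation":[0,0,0],"claw":0},
  {"offset":[0,0,0],"rotation":[0,0,0],"claw":0},
], force=110)

```text
clock: 4.15
tcp_pos: [0.6092, -0.1484, 0.0112]
orientation: [-0.266, 3.128, -0.002]
contact_force: [-1.1, -1.6, 6.6]
grip_width: 0.0161
gripper_force: 108.3
```

Run:
```python
from plan import *
p,r=chain([]); print(get_obs()["gripper_force"])
```

```text
t 4.15 tcp [ 0.6092 -0.1484  0.0112] yaw -2.972 w 0.0161 F [-1.1 -1.6  6.6] j [ 0.58  0.76 -0.62  1.79  0.6   0.79  1.4 ]
108.27464818954468
```

Run:
```python
from plan import *
p,r=chain([])
for t in [(.600,-.10,.17,3.31),(.57,.04,.17,2.9),(.545,.20,.17,2.5),(.5203,.3597,.14,2.16)]:
    print(*rel(p,r,t)); p=np.array(t[:3]); r=down(t[3])
```

```text
t 4.15 tcp [ 0.6092 -0.1484  0.0112] yaw -2.972 w 0.0161 F [-1.1 -1.6  6.6] j [ 0.58  0.76 -0.62  1.79  0.6   0.79  1.4 ]
[ 0.0036  0.3266 -1.0594] [-0.0009  0.0011  0.0006]
[0.0407 0.9537 0.    ] [ 0.    -0.     0.205]
[0.417  0.9958 0.    ] [ 0.  -0.   0.2]
[0.7691 0.7544 0.2   ] [ 0.   -0.    0.17]
```

drive_tool([
  {"offset":[0,0,-0.1],"rotation":[0,0,0],"claw":0},
  {"offset":[0,0,-0.3],"rotation":[0,0,0],"claw":0},
  {"offset":[0,0,-0.5],"rotation":[0,0,0],"claw":0},
  {"offset":[0,0.1,-0.7],"rotation":[0,0,0],"claw":0},
  {"offset":[0,0.2,-0.9],"rotation":[0,0,0],"claw":0},
  {"offset":[0,0.33,-1],"rotation":[0,0,0],"claw":0},
  {"offset":[0,0.33,-1],"rotation":[0,0,0],"claw":0},
])

```text
clock: 4.73
tcp_pos: [0.6014, -0.0933, 0.1649]
orientation: [-0.275, 3.122, 0.002]
contact_force: [0.2, 0.6, -2.8]
grip_width: 0.0159
gripper_force: 107.9
```

drive_tool([
  {"offset":[0.01,0.2,0],"rotation":[0,0,0.05],"claw":0},
  {"offset":[0.02,0.4,0],"rotation":[0,0,0.1],"claw":0},
  {"offset":[0.03,0.6,0],"rotation":[0,0,0.15],"claw":0},
  {"offset":[0.04,0.8,0],"rotation":[0,0,0.2],"claw":0},
  {"offset":[0.04,0.95,0],"rotation":[0,0,0.2],"claw":0},
  {"offset":[0.04,0.95,0],"rotation":[0,0,0.2],"claw":0},
])

```text
clock: 5.23
tcp_pos: [0.5678, 0.0473, 0.1602]
orientation: [-0.347, -3.122, -0.005]
contact_force: [0.7, 0.8, -2.4]
grip_width: 0.0163
gripper_force: 108.0
```

drive_tool([
  {"offset":[0.08,0.2,0],"rotation":[0,0,0.05],"claw":0},
  {"offset":[0.16,0.4,0],"rotation":[0,0,0.1],"claw":0},
  {"offset":[0.25,0.6,0],"rotation":[0,0,0.15],"claw":0},
  {"offset":[0.33,0.8,0],"rotation":[0,0,0.2],"claw":0},
  {"offset":[0.41,0.99,0],"rotation":[0,0,0.2],"claw":0},
  {"offset":[0.41,0.99,0],"rotation":[0,0,0.2],"claw":0},
])

```text
clock: 5.73
tcp_pos: [0.5408, 0.2074, 0.1604]
orientation: [-0.958, -2.99, -0.008]
contact_force: [0.2, 0.9, -1.8]
grip_width: 0.016
gripper_force: 108.2
```

Run:
```python
from plan import *
p,r=chain([])
print(*rel(p,r,(.5203,.3597,.14,2.16)))
```

```text
t 5.73 tcp [0.5408 0.2074 0.1604] yaw 2.5218 w 0.016 F [ 0.2  0.9 -1.8] j [ 0.02  0.47 -0.64  1.83  0.33  0.95  0.19]
[0.7005 0.7465 0.1413] [ 0.0018 -0.002   0.1809]
```

drive_tool([
  {"offset":[0.14,0.15,0.03],"rotation":[0,0,0.04],"claw":0},
  {"offset":[0.28,0.3,0.06],"rotation":[0,0,0.08],"claw":0},
  {"offset":[0.42,0.45,0.1],"rotation":[0,0,0.12],"claw":0},
  {"offset":[0.56,0.6,0.14],"rotation":[0,0,0.16],"claw":0},
  {"offset":[0.7,0.747,0.14],"rotation":[0,0,0.18],"claw":0},
  {"offset":[0.7,0.747,0.14],"rotation":[0,0,0.18],"claw":0},
  {"offset":[0.7,0.747,0.14],"rotation":[0,0,0.18],"claw":0},
  {"offset":[0.7,0.747,0.14],"rotation":[0,0,0.18],"claw":0},
])

```text
clock: 6.4
tcp_pos: [0.5247, 0.3504, 0.1381]
orientation: [1.491, 2.765, -0.002]
contact_force: [0.2, -0.9, -2.4]
grip_width: 0.0158
gripper_force: 108.3
```

Run:
```python
from plan import *
p,r=chain([])
f=grab_frame("top"); X=cloud(f); I=f["frame"]
hsv=cv2.cvtColor(I,cv2.COLOR_RGB2HSV).astype(int); h,s,v=[hsv[...,i] for i in range(3)]
yaw=np.arctan2(*r.as_matrix()[:2,0][::-1])+np.pi
d=np.array([np.cos(yaw),np.sin(yaw)]); n=np.array([-d[1],d[0]])
def rep(nm,m):
    P=X[m]; q=P[:,:2]-p[:2]; a=q@d; b=q@n
    print(nm,m.sum(),"along",np.percentile(a,[1,99]).round(4),"across",np.percentile(b,[1,50,99]).round(4),"z",np.percentile(P[:,2],[2,50,98]).round(4))
    print(" slope",np.polyfit(a,b,1).round(3)," z slope",np.polyfit(a,P[:,2],1).round(3))
q=X[...,:2]-p[:2]; a=q@d; b=q@n; z=X[...,2]
near=(abs(a)<.14)&(abs(b)<.05)
rep("socket",near&(s<90)&(z>.145)&(z<.18)&(a>.045))
rep("yellow",near&(h>18)&(h<35)&(s>150)&(z>.13)&(z<.19))
ys,xs=np.where(near); 
c=I[100:250,60:260]; save(cv2.resize(c,None,fx=4,fy=4,interpolation=cv2.INTER_CUBIC),"above.png")
```

```text
t 6.4 tcp [0.5247 0.3504 0.1381] yaw 2.1527 w 0.0158 F [ 0.2 -0.9 -2.4] j [-0.3   0.56 -0.54  1.72  0.34  0.96 -0.39]
socket 101 along [0.1049 0.1187] across [-0.0198  0.0017  0.018 ] z [0.1504 0.1597 0.1623]
 slope [-1.295  0.148]  z slope [-0.149  0.176]Traceback (most recent call last):
  File "<stdin>", line 14, in <module>
  File "<stdin>", line 9, in rep
    return _quantile_unchecked(
        a, q, axis, out, overwrite_input, method, keepdims, weights)
    return _ureduce(a,
                    func=_quantile_ureduce_func,
    ...<5 lines>...
                    overwrite_input=overwrite_input,
                    method=method)
    r = func(a, **kwargs)
    result = _quantile(arr,
                       quantiles=q,
    ...<2 lines>...
                       out=out,
                       weights=wgt)
    slices_having_nans = np.isnan(arr[-1, ...])
                                  ~~~^^^^^^^^^
IndexError: index -1 is out of bounds for axis 0 with size 0
```

The socket end lies 118 mm ahead of the TCP, centred, with its top 23 mm above the TCP. The grip is as planned. Next: align, then lower.

Run:
```python
from plan import *
p,r=chain([])
print(*rel(p,r,(.5203,.3597,.09,2.16)))
```

```text
t 6.45 tcp [0.5252 0.3496 0.1381] yaw 2.151 w 0.0159 F [ 1.   0.7 -2.8] j [-0.29  0.56 -0.54  1.72  0.34  0.96 -0.39]
[0.0746 0.0101 0.3206] [-0.0005  0.0006 -0.0045]
```

drive_tool([
  {"offset":[0.075,0.01,0.1],"rotation":[0,0,-0.0045],"claw":0},
  {"offset":[0.075,0.01,0.2],"rotation":[0,0,-0.0045],"claw":0},
  {"offset":[0.075,0.01,0.32],"rotation":[0,0,-0.0045],"claw":0},
  {"offset":[0.075,0.01,0.32],"rotation":[0,0,-0.0045],"claw":0},
  {"offset":[0.075,0.01,0.32],"rotation":[0,0,-0.0045],"claw":0},
])

```text
clock: 6.87
tcp_pos: [0.5191, 0.3603, 0.0888]
orientation: [-1.48, -2.77, 0.005]
contact_force: [-0.0, 0.3, -1.7]
grip_width: 0.0154
gripper_force: 108.4
```

Run:
```python
from plan import *
p,r=chain([])
print(*rel(p,r,(.5203,.3597,.05,2.16)))
f=grab_frame("scene"); save(cv2.resize(f["frame"][120:290,250:450],None,fx=3.5,fy=3.5,interpolation=cv2.INTER_CUBIC),"above.png")
```

```text
t 6.87 tcp [0.5191 0.3603 0.0888] yaw 2.1602 w 0.0154 F [-0.   0.3 -1.7] j [-0.33  0.62 -0.52  1.75  0.38  0.88 -0.43]
[-0.0075  0.0053  0.2588] [-0.0016  0.0002  0.0001]
```

View pics/above.png

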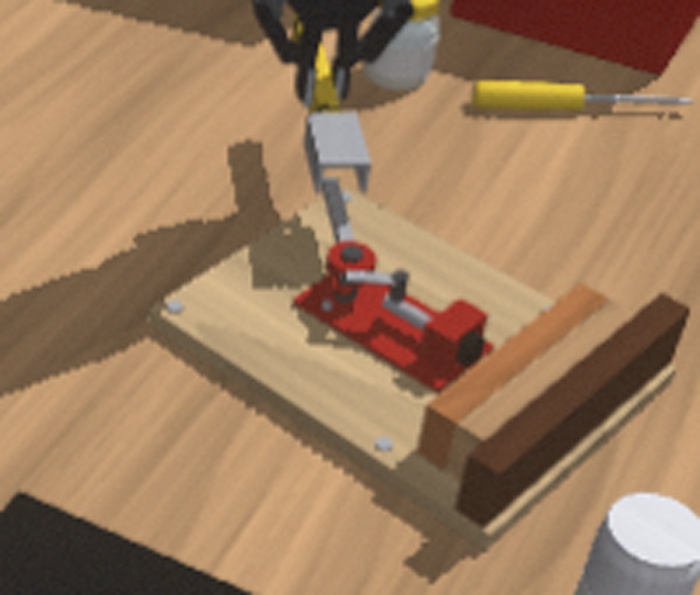

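The scene crop shows the socket (340,140) above the stub (338,205), in line with it and with the channel open towards the pivot. Lowering.

drive_tool([
  {"offset":[-0.007,0.005,0.05],"rotation":[0,0,0],"claw":0},
  {"offset":[-0.007,0.005,0.1],"rotation":[0,0,0],"claw":0},
  {"offset":[-0.007,0.005,0.15],"rotation":[0,0,0],"claw":0},
  {"offset":[-0.007,0.005,0.2],"rotation":[0,0,0],"claw":0},
  {"offset":[-0.007,0.005,0.23],"rotation":[0,0,0],"claw":0},
  {"offset":[-0.007,0.005,0.255],"rotation":[0,0,0],"claw":0},
  {"offset":[-0.007,0.005,0.255],"rotation":[0,0,0],"claw":0},
  {"offset":[-0.007,0.005,0.255],"rotation":[0,0,0],"claw":0},
  {"offset":[-0.007,0.005,0.255],"rotation":[0,0,0],"claw":0},
])

```text
clock: 7.67
tcp_pos: [0.5211, 0.3615, 0.0524]
orientation: [1.479, 2.771, 0.001]
contact_force: [0.4, 0.8, -3.6]
grip_width: 0.0154
gripper_force: 108.4
```

Run:
```python
from plan import *
p,r=chain([])
P=np.array([.6153,.2175]); 
for z,L in ((.0505,np.arange(.07,.85,.07)),):
  for s in L:
    a=2.16+s; t=(*(P+.171*np.array([np.cos(a),np.sin(a)])),z,a); print(s.round(2),*rel(p,r,t))
```

```text
t 7.67 tcp [0.5211 0.3615 0.0524] yaw 2.1609 w 0.0154 F [ 0.4  0.8 -3.6] j [-0.35  0.67 -0.5   1.76  0.42  0.82 -0.45]
0.07 [-0.0095 -0.0912  0.0124] [ 0.0003 -0.     -0.0346]
0.14 [-0.0178 -0.1706  0.0123] [ 0.0003 -0.     -0.0696]
0.21 [-0.0316 -0.2491  0.0123] [ 0.0003  0.     -0.1046]
0.28 [-0.0509 -0.3266  0.0122] [ 0.0003  0.     -0.1396]
0.35 [-0.0755 -0.4024  0.0122] [ 0.0003  0.     -0.1746]
0.42 [-0.1054 -0.4764  0.0121] [ 0.0003  0.     -0.2096]
0.49 [-0.1404 -0.5481  0.0121] [ 0.0003  0.     -0.2446]
0.56 [-0.1804 -0.6172  0.012 ] [ 3.000e-04  1.000e-04 -2.796e-01]
0.63 [-0.225  -0.6833  0.012 ] [ 3.000e-04  1.000e-04 -3.146e-01]
0.7 [-0.2742 -0.7461  0.012 ] [ 3.000e-04  1.000e-04 -3.496e-01]
0.77 [-0.3277 -0.8053  0.0119] [ 3.000e-04  1.000e-04 -3.846e-01]
0.84 [-0.3851 -0.8607  0.0119] [ 3.000e-04  1.000e-04 -4.196e-01]
```

drive_tool([
  {"offset":[-0.01,-0.09,0.012],"rotation":[0,0,-0.035],"claw":0},
  {"offset":[-0.018,-0.17,0.012],"rotation":[0,0,-0.07],"claw":0},
  {"offset":[-0.032,-0.25,0.012],"rotation":[0,0,-0.105],"claw":0},
  {"offset":[-0.051,-0.327,0.012],"rotation":[0,0,-0.14],"claw":0},
  {"offset":[-0.075,-0.402,0.012],"rotation":[0,0,-0.175],"claw":0},
  {"offset":[-0.105,-0.476,0.012],"rotation":[0,0,-0.21],"claw":0},
  {"offset":[-0.14,-0.548,0.012],"rotation":[0,0,-0.245],"claw":0},
  {"offset":[-0.18,-0.617,0.012],"rotation":[0,0,-0.28],"claw":0},
  {"offset":[-0.225,-0.683,0.012],"rotation":[0,0,-0.315],"claw":0},
  {"offset":[-0.274,-0.746,0.012],"rotation":[0,0,-0.35],"claw":0},
  {"offset":[-0.328,-0.805,0.012],"rotation":[0,0,-0.385],"claw":0},
  {"offset":[-0.328,-0.805,0.012],"rotation":[0,0,-0.385],"claw":0},
], force=120)

```text
clock: 8.67
tcp_pos: [0.45, 0.2574, 0.0523]
orientation: [0.318, 3.12, 0.015]
contact_force: [2.5, 10.1, -2.8]
grip_width: 0.0152
gripper_force: 119.5
```

Run:
```python
from plan import *
p,r=chain([])
P=np.array([.6153,.2175]); q=p[:2]-P; print("R",np.hypot(*q).round(4),"ang swung",(np.arctan2(q[1],q[0])%6.283-2.16).round(3))
for s in np.arange(.84,1.56,.07):
    a=2.16+s; t=(*(P+.171*np.array([np.cos(a),np.sin(a)])),.0505,a); print(s.round(2),*rel(p,r,t))
f=grab_frame("top"); save(cv2.resize(f["frame"][70:240,120:320],None,fx=3.5,fy=3.5,interpolation=cv2.INTER_CUBIC),"swing.png")
```

```text
t 8.67 tcp [0.45   0.2574 0.0523] yaw 2.9383 w 0.0152 F [ 2.5 10.1 -2.8] j [-0.08  0.57 -0.71  2.04  0.56  0.72  0.23]
R 0.1701 ang swung 0.745
0.84 [ 0.0047 -0.1083  0.0109] [ 0.0051  0.0022 -0.0309]
0.91 [-0.003  -0.1877  0.0101] [ 0.005   0.0024 -0.0659]
0.98 [-0.0163 -0.2664  0.0093] [ 0.0049  0.0025 -0.1009]
1.05 [-0.035  -0.3439  0.0086] [ 0.0049  0.0027 -0.1359]
1.12 [-0.0591 -0.42    0.0079] [ 0.0048  0.0029 -0.1709]
1.19 [-0.0884 -0.4941  0.0072] [ 0.0047  0.0031 -0.2059]
1.26 [-0.1229 -0.5661  0.0066] [ 0.0046  0.0032 -0.2409]
1.33 [-0.1623 -0.6355  0.0061] [ 0.0045  0.0034 -0.2759]
1.4 [-0.2065 -0.7019  0.0056] [ 0.0044  0.0036 -0.3109]
1.47 [-0.2552 -0.7651  0.0051] [ 0.0043  0.0037 -0.3459]
1.54 [-0.3082 -0.8247  0.0047] [ 0.0041  0.0039 -0.3809]
```

View pics/swing.png

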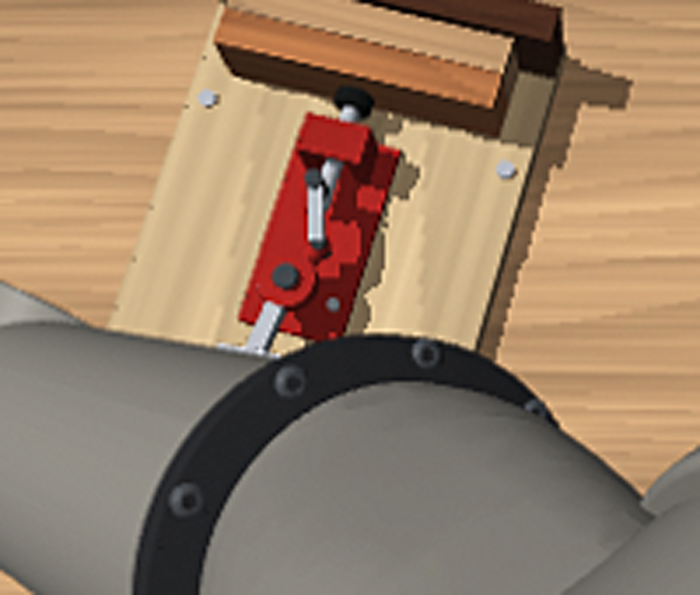

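The lever is following: the stub at (265,325) points along the board, and the push is about 10 N. Carrying on through the dead point.

drive_tool([
  {"offset":[0,-0.1,0.005],"rotation":[0,0,-0.03],"claw":0},
  {"offset":[0,-0.188,0.005],"rotation":[0,0,-0.066],"claw":0},
  {"offset":[-0.015,-0.266,0.005],"rotation":[0,0,-0.1],"claw":0},
  {"offset":[-0.035,-0.344,0.005],"rotation":[0,0,-0.136],"claw":0},
  {"offset":[-0.06,-0.42,0.005],"rotation":[0,0,-0.17],"claw":0},
  {"offset":[-0.088,-0.494,0.005],"rotation":[0,0,-0.206],"claw":0},
  {"offset":[-0.123,-0.566,0.005],"rotation":[0,0,-0.24],"claw":0},
  {"offset":[-0.162,-0.635,0.005],"rotation":[0,0,-0.276],"claw":0},
  {"offset":[-0.206,-0.702,0.005],"rotation":[0,0,-0.31],"claw":0},
  {"offset":[-0.255,-0.765,0.005],"rotation":[0,0,-0.346],"claw":0},
  {"offset":[-0.308,-0.825,0.005],"rotation":[0,0,-0.38],"claw":0},
  {"offset":[-0.308,-0.825,0.005],"rotation":[0,0,-0.38],"claw":0},
  {"offset":[-0.308,-0.825,0.005],"rotation":[0,0,-0.38],"claw":0},
  {"offset":[-0.308,-0.825,0.005],"rotation":[0,0,-0.38],"claw":0},
])

```text
clock: 9.88
tcp_pos: [0.4674, 0.123, 0.0499]
orientation: [-0.851, 3.023, 0.001]
contact_force: [-1.2, 1.5, -1.9]
grip_width: 0.0156
gripper_force: 119.4
```

Run:
```python
from plan import *
p,r=chain([])
P=np.array([.6153,.2175]); q=p[:2]-P; print("R",np.hypot(*q).round(4),"ang swung",(np.arctan2(q[1],q[0])%6.283-2.16).round(3))
for s,z in ((1.47,.052),(1.47,.12)):
    a=2.16+s; t=(*(P+.171*np.array([np.cos(a),np.sin(a)])),z,a); print(*rel(p,r,t))
    p=np.array(t[:3]);r=down(a)
```

```text
t 9.88 tcp [0.4674 0.123  0.0499] yaw -2.5925 w 0.0156 F [-1.2  1.5 -1.9] j [ 0.32  0.6  -0.88  2.1   0.69  0.75  1.12]
R 0.1755 ang swung 1.55
[-0.0319  0.0919 -0.0138] [0.0001 0.0005 0.0303]
[ 0.      0.     -0.4533] [0. 0. 0.]
```

drive_tool([
  {"offset":[-0.01,0.045,-0.01],"rotation":[0,0,0.015],"claw":0},
  {"offset":[-0.015,0.085,-0.01],"rotation":[0,0,0.03],"claw":0},
  {"offset":[-0.015,0.085,-0.01],"rotation":[0,0,0.03],"claw":0},
  {"offset":[-0.015,0.085,-0.1],"rotation":[0,0,0.03],"claw":0},
  {"offset":[-0.015,0.085,-0.2],"rotation":[0,0,0.03],"claw":0},
  {"offset":[-0.015,0.085,-0.35],"rotation":[0,0,0.03],"claw":0},
  {"offset":[-0.015,0.085,-0.55],"rotation":[0,0,0.03],"claw":0},
  {"offset":[-0.015,0.085,-0.75],"rotation":[0,0,0.03],"claw":0},
  {"offset":[-0.015,0.085,-0.75],"rotation":[0,0,0.03],"claw":0},
])

```text
clock: 10.63
tcp_pos: [0.4657, 0.1359, 0.167]
orientation: [-0.759, 3.04, -0.001]
contact_force: [1.4, 1.2, -2.8]
grip_width: 0.0156
gripper_force: 119.5
```

Run:
```python
from plan import *
p,r=chain([])
for t in [(.51,.04,.16,3.5),(.58,-.07,.14,3.31),(.6092,-.1484,.06,3.31)]:
    print(*rel(p,r,t)); p=np.array(t[:3]); r=down(t[3])
X=None
for n in ("top","scene"):
    f=grab_frame(n); X=cloud(f); I=f["frame"]
    P=np.array([.6153,.2175]); q=X[...,:2]-P; d=np.hypot(q[...,0],q[...,1]); a=np.arctan2(q[...,1],q[...,0])%6.283
    s=cv2.cvtColor(I,cv2.COLOR_RGB2HSV)[...,1]
    m=(d>.045)&(d<.1)&(X[...,2]>.05)&(X[...,2]<.068)&(s<90)&(a>1.9)&(a<4)
    print(n,m.sum(),"lever",(np.median(a[m])-2.16).round(3) if m.any() else None)
```

```text
t 10.63 tcp [0.4657 0.1359 0.167 ] yaw -2.6519 w 0.0156 F [ 1.4  1.2 -2.8] j [ 0.44  0.42 -1.03  2.02  0.46  0.94  1.23]
[ 0.0402 -0.703   0.0483] [-0.0012  0.004   0.0656]
[-0.1798 -0.8504  0.1333] [ 0.    -0.     0.095]
[-0.1043 -0.5479  0.5333] [0. 0. 0.]
top 0 lever None
scene 122 lever 1.528
```

The lever measures closed, at about 1.5 rad. Taking the bar back to its place on the mat.

drive_tool([
  {"offset":[0.01,-0.2,0.02],"rotation":[0,0,0.02],"claw":0},
  {"offset":[0.02,-0.4,0.04],"rotation":[0,0,0.04],"claw":0},
  {"offset":[0.04,-0.6,0.05],"rotation":[0,0,0.065],"claw":0},
  {"offset":[0.04,-0.7,0.05],"rotation":[0,0,0.065],"claw":0},
])

```text
clock: 11.07
tcp_pos: [0.5063, 0.034, 0.152]
orientation: [0.551, -3.089, 0.004]
contact_force: [0.2, 0.2, -2.8]
grip_width: 0.0155
gripper_force: 119.3
```

drive_tool([
  {"offset":[-0.04,-0.2,0.03],"rotation":[0,0,0.03],"claw":0},
  {"offset":[-0.09,-0.4,0.06],"rotation":[0,0,0.06],"claw":0},
  {"offset":[-0.13,-0.6,0.1],"rotation":[0,0,0.095],"claw":0},
  {"offset":[-0.18,-0.85,0.13],"rotation":[0,0,0.095],"claw":0},
  {"offset":[-0.18,-0.85,0.13],"rotation":[0,0,0.095],"claw":0},
  {"offset":[-0.18,-0.85,0.13],"rotation":[0,0,0.095],"claw":0},
])

```text
clock: 11.57
tcp_pos: [0.5759, -0.074, 0.1322]
orientation: [0.258, -3.127, 0.0]
contact_force: [0.0, 1.4, -2.3]
grip_width: 0.0158
gripper_force: 119.3
```

Run:
```python
from plan import *
p,r=chain([])
print(*rel(p,r,(.6092,-.1484,.05,3.31)))
```

```text
t 11.57 tcp [ 0.5759 -0.074   0.1322] yaw -2.9769 w 0.0158 F [ 0.   1.4 -2.3] j [ 0.64  0.58 -0.83  1.83  0.51  0.97  1.32]
[-0.1397 -0.5254  0.5472] [ 0.     -0.002  -0.0019]
```

drive_tool([
  {"offset":[-0.05,-0.2,0.1],"rotation":[0,0,0],"claw":0},
  {"offset":[-0.1,-0.4,0.2],"rotation":[0,0,0],"claw":0},
  {"offset":[-0.14,-0.525,0.35],"rotation":[0,0,0],"claw":0},
  {"offset":[-0.14,-0.525,0.5],"rotation":[0,0,0],"claw":0},
  {"offset":[-0.14,-0.525,0.547],"rotation":[0,0,0],"claw":0},
  {"offset":[-0.14,-0.525,0.547],"rotation":[0,0,0],"claw":0},
  {"offset":[-0.14,-0.525,0.547],"rotation":[0,0,0],"claw":0},
])

```text
clock: 12.15
tcp_pos: [0.6101, -0.1427, 0.0529]
orientation: [0.27, -3.129, -0.002]
contact_force: [-0.2, -0.2, -2.4]
grip_width: 0.0155
gripper_force: 119.4
```

Run:
```python
from plan import *
p,r=chain([])
print(*rel(p,r,(.6092,-.1484,.0115,3.31)))
```

```text
t 12.15 tcp [ 0.6101 -0.1427  0.0529] yaw -2.9693 w 0.0155 F [-0.2 -0.2 -2.4] j [ 0.66  0.73 -0.74  1.77  0.62  0.89  1.38]
[ 0.012  -0.0371  0.2759] [ 0.0007 -0.0005  0.0019]
```

drive_tool([
  {"offset":[0.01,-0.03,0.07],"rotation":[0,0,0],"claw":0},
  {"offset":[0.01,-0.03,0.13],"rotation":[0,0,0],"claw":0},
  {"offset":[0.01,-0.03,0.18],"rotation":[0,0,0],"claw":0},
  {"offset":[0.01,-0.03,0.22],"rotation":[0,0,0],"claw":0},
  {"offset":[0.01,-0.03,0.25],"rotation":[0,0,0],"claw":0},
  {"offset":[0.01,-0.03,0.27],"rotation":[0,0,0],"claw":0},
  {"offset":[0.01,-0.03,0.27],"rotation":[0,0,0],"claw":0},
  {"offset":[0.01,-0.03,0.27],"rotation":[0,0,0],"claw":0},
])

```text
clock: 12.82
tcp_pos: [0.61, -0.1495, 0.0125]
orientation: [-0.266, 3.13, 0.0]
contact_force: [0.4, 0.2, -3.3]
grip_width: 0.0156
gripper_force: 119.4
```

drive_tool([
  {"offset":[0,0,0.01],"rotation":[0,0,0],"claw":0},
  {"offset":[0,0,0.01],"rotation":[0,0,0],"claw":0},
  {"offset":[0,0,0.01],"rotation":[0,0,0],"claw":0.25},
  {"offset":[0,0,0.01],"rotation":[0,0,0],"claw":0.4},
  {"offset":[0,0,0.01],"rotation":[0,0,0],"claw":0.55},
  {"offset":[0,0,0.01],"rotation":[0,0,0],"claw":0.6},
  {"offset":[0,0,0.01],"rotation":[0,0,0],"claw":0.6},
  {"offset":[0,0,0.01],"rotation":[0,0,0],"claw":0.6},
])

```text
clock: 13.48
tcp_pos: [0.61, -0.1496, 0.0111]
orientation: [-0.265, 3.13, -0.0]
contact_force: [-0.4, 0.4, 0.2]
grip_width: 0.0515
gripper_force: 0.0
```

drive_tool([
  {"offset":[0,0,-0.1],"rotation":[0,0,0],"claw":0.6},
  {"offset":[0,0,-0.3],"rotation":[0,0,0],"claw":0.6},
  {"offset":[0,0,-0.5],"rotation":[0,0,0],"claw":0.6},
  {"offset":[0,0,-0.7],"rotation":[0,0,0],"claw":0.6},
  {"offset":[0,0,-0.9],"rotation":[0,0,0],"claw":0.6},
  {"offset":[0,0,-0.95],"rotation":[0,0,0],"claw":0.6},
  {"offset":[0,0,-0.95],"rotation":[0,0,0],"claw":0.6},
  {"offset":[0,0,-0.95],"rotation":[0,0,0],"claw":0.6},
])

```text
clock: 14.15
tcp_pos: [0.6098, -0.1498, 0.154]
orientation: [-0.265, 3.13, -0.001]
contact_force: [0.3, 0.5, 0.0]
grip_width: 0.0513
gripper_force: 0.0
```

Run:
```python
from plan import *
p,r=chain([])
f=grab_frame("scene"); X=cloud(f); I=f["frame"]
hsv=cv2.cvtColor(I,cv2.COLOR_RGB2HSV); m=(hsv[...,0]>18)&(hsv[...,0]<35)&(hsv[...,1]>150)&(X[...,0]>.45)&(X[...,0]<.8)&(X[...,1]<0)&(X[...,1]>-.3)&(X[...,2]<.06)
print(m.sum(),np.percentile(X[m],[2,50,98],axis=0).round(3))
save(cv2.resize(I[120:400,170:450],(800,600)),"end.png")
```

```text
t 14.15 tcp [ 0.6098 -0.1498  0.154 ] yaw -2.9725 w 0.0513 F [0.3 0.5 0. ] j [ 0.72  0.61 -0.82  1.7   0.51  1.05  1.47]
919 [[ 0.507 -0.175  0.004]
 [ 0.582 -0.158  0.031]
 [ 0.648 -0.122  0.037]]
```

View pics/end.png

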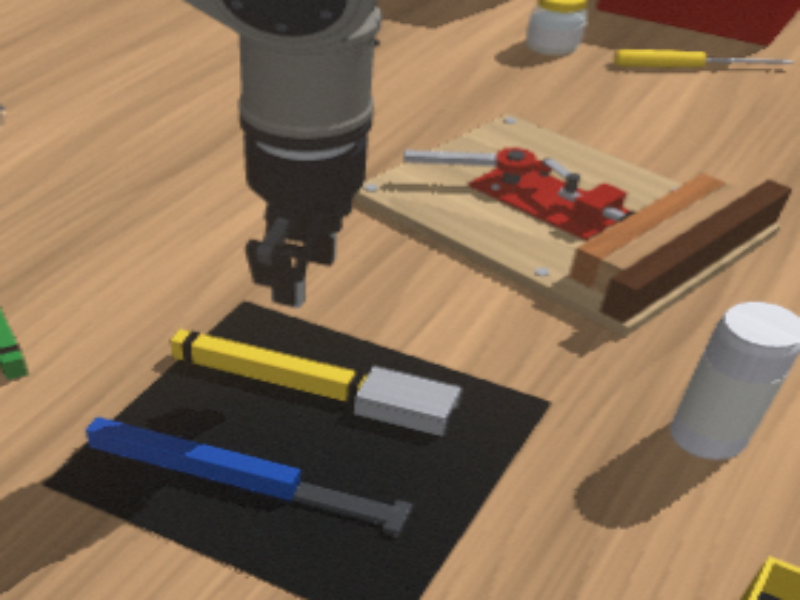

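The bar lies flat on the mat at (310,375), the pry bar is undisturbed at (240,475), and the lever is swung closed at (450,158) with the gripper clear.

```bash
python3 -c "
from bench import hand_in
print(hand_in())"
```

```text
the job is handed in; nothing more can be done
None
```

The clamp is closed (lever measured at about 1.5 rad, closed stop 1.45), the bar is back flat on the mat and released, the pry bar looks undisturbed in the last picture, and the job was handed in at about 14 s; the hand-in returned no verdict.

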